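Hold a pipe stub in fit-up over a weld-neck flange

ROBOT

A 6-joint arm with a two-finger parallel gripper is mounted at the origin on the work surface. World frame = base frame: x ahead of the robot, y to its left, z up, the work surface at z = 0. Lengths are in m, angles in rad, forces in N, time in s.
With the tool pointing down it reaches from about 0.35 to 1 m from the base axis. Payload 7.1 kg.
Tool frame: the origin (TCP) lies at the very end of the fingers, on their centre line; the grasp point (between the pads) lies 19 mm behind it (robot.grasp_offset is the distance from the TCP to the grasp point, in m); z points along the fingers, x is the direction in which the jaws open and shut, and the axes are right-handed (so a half turn about z gives the same grasp; the last joint's range is limited). The gripper opens to 85 mm and grips with 20 to 120 N. Pads are 22 mm wide; open, the fingers measure 114 mm over their backs; the gripper's body (76 mm by 85 mm) begins 54 mm behind the grasp point. The pads swing forward as they close: fully open they stand 13 mm farther back than shut.
Start: joints at [-1.174, 0.423, 1.63, -0, 1.089, -0.019], TCP at [0.252, -0.572, 0.231] pointing down, gripper open.
Joint ranges: [-3, 3], [-0.9, 2.11], [0.09, 2.58], [-1.31, 4.45], [0.11, 2.69], [-2.54, 2.54]. Speed limits (rad/s): [2.39, 2.39, 3.01, 3.14, 3.14, 3.14].

INTERFACE

Orientations are given as a 3x3 rotation matrix whose columns are the frame's x, y, z axes.
In Python, from plant import robot, fingers, solver, viewer, ticket, read_time, read_joint_pos, read_dq, read_tau, read_ee_pos, read_orientation, read_force, read_moment, read_width gives the robot as it stands. The module is installed in compiled form; this text tells all that it offers. Calls block until the motion is done:
- robot.reach(position, orientation): joint-space move of the TCP to a pose.
- robot.move_straight(position, rot=None, v=0.15, f_stop=None): straight line of the TCP; rot=None keeps the orientation; v is the mean speed in m/s. With f_stop (N) it stops when the force on the tool has changed by that much, and returns True; else False.
- robot.movej(angles): joint-space move.
- fingers.move_gripper(opening, grasp_force=None): finger opening in m; grasp_force is the grip in N (None keeps the last); returns when the fingers have stopped.
- robot.sleep(seconds).
- solver.solve_ik(position, orientation): joint angles nearest the present ones, or None.
- viewer.get_image(name): name is "side" or "top" or "wrist"; returns a dict with "color" (480x640x3 uint8, red, green, blue), "z_map" (480x640 float32, m along the optical axis (not along the pixel's ray), 0 where there is no reading), "fx", "fy", "cx", "cy" (pixels), "rvec" (rotation vector, rad) and "tvec" (3), from world to camera coordinates, as OpenCV has them. Camera axes: x right, y down, z forward; pixel columns grow to the right and rows downward; lengths in m; the calibration is good to about 2 mm. A picture is of the moment at which its call begins.
A pose or a line that the arm cannot do raises robot.MotionError and nothing moves.
- ticket.sign_off(): hands the job in, once; it reports no verdict.
Readings, each from a call of its own:
- read_time(): time.
- read_joint_pos(): joint angles.
- read_dq(): joint speeds.
- read_tau(): joint torques, N m.
- read_ee_pos(): TCP position.
- read_orientation(): TCP orientation.
- read_force(): force on the tool from outside, world axes, zero at the start.
- read_moment(): the same for the moment, N m.
- read_width(): finger opening in m.
Only numpy, scipy, OpenCV 4.12 (cv2) and the standard library are available. Lean on these libraries where they do the work, as an engineer would, in place of code of your own. Each camera call takes 0.05 s, during which the arm holds its last target.

TASK

Pick up the pipe stub that has the small boss on its side, carry it over the beam and hold it still above the weld neck of the bolted-down flange, ready to be tacked: upright, centred on the neck, its boss pointing the same way as the yellow paint stripe on the flange, with an open root gap of about 5 mm between the two bevelled ends and nothing touching. Do not bang the stub on the flange or knock it over, leave everything else on the bench where it is, and finish while still holding the stub there; do not let go.

Things in the scene. Friction and masses are not known exactly. Their poses are not given: they have to be found in the camera images.
- stub_center (a point): dark grey steel pipe stub, 48.3 outside diameter, 38.1 bore, 110 high, 0.5 to 0.75 kg, upright at the start. A bright round boss (22 diameter, yellow paint band at its end) sticks out level from its side, 45 above its lower end; above 60 the pipe is plain all round: grip it there across the outside, with 60 N or more. This point: on its axis, half-way up. z: up its axis; x: out along the boss
- stub_end (a point): same stub: centre of its lower rim, on the axis, 55 below stub_center; same axes. This rim must hover over the neck
- stub_boss (a point): same stub: centre of its boss's outer face, 44 out along x from the stub's axis, 45 above its lower end; same axes
- neck (a point): weld-neck flange on a 180 x 180 x 20 fixture plate, all fixed to the bench. Blade 150 diameter, its top 38 above the bench, two nuts on it up to 60; in its middle an upright neck, outside diameter and bore as the stub. This point: centre of the neck's top rim, on its axis, 65 above the bench. z: up; x: level, the way the yellow paint stripe runs outward from the hub to the rim
- beam: offcut of red-brown I-beam, 500 long x 55 wide x 100 high, lying along the bench between stub and flange, its long axis = its own x, roughly straight away from the robot. Loose, 4 kg. Origin: centre of its underside. It must stay where it is
- plain_stub: plain grey pipe stub, 48.3 outside diameter x 110 high, standing upright: like the one to be fitted, but with no boss. Bystander. Origin: centre of its underside
- reducer: grey pipe reducer, 60 diameter at the foot, 48 at the top, 75 high, standing. Bystander. Origin: centre of its underside
- flap_discs: stack of flap discs (grinding discs), 125 diameter x 52 high. Bystander. Origin: centre of its underside
- marker_cup: red plastic cup, 68 diameter x 90 high, with paint markers standing in it up to 155. Bystander. Origin: centre of its underside
- spray_can: aerosol can, 65 diameter x 185 high, standing. Bystander. Origin: centre of its underside
- magnet_square: flat grey triangular welding magnet, about 110 x 100 x 19 high, lying flat. Bystander. Origin: on its underside, at the middle of one short side
- hammer: hammer, 280 long, lying flat, its own x along the handle towards the head. Bystander. Origin: on the bench under the middle of its length
Things that resemble listed ones, but are neither listed nor needed, are in the scene too. Leave any purple or turquoise look-alike of the part that bears stub_center alone.

How it is judged:
On the way:
1. the stub is carried over the beam, clear of its top, in the gripper (y of stub_end in the frame of beam between -0.06 and 0.06 m and z of stub_end in the frame of beam above 0.102 m and contact force between stub and the fingers above 1 N and contact force between stub and beam below 0.1 N).
At the end, for the whole second after the job is handed in: the stub is held still in the fingers over the neck, not touching the fixture: its lower rim 2 to 9 mm above the neck's rim and centred within 3 mm, its axis within 0.06 rad of upright, its boss within 0.17 rad of the stripe's direction (z of stub_end in the frame of neck between 0.002 and 0.009 m and horizontal distance between stub_end and neck below 0.003 m and angle between stub_center's own z axis and vertical below 0.06 rad and angle between the x axis of stub_center and the x axis of neck, either way round below 0.17 rad and x of stub_boss in the frame of neck above 0.03 m and contact force between stub and fixture below 0.1 N and contact force between stub and the fingers above 1 N and linear speed of stub below 0.01 m/s and angular speed of stub below 0.08 rad/s); the arm keeps its last pose, push and grip.
It fails at once if the stub is tipped or knocked over (angle between stub_center's own z axis and vertical above 0.5 rad).
It fails at once if the stub is banged on the flange or its fixture (over 30 N) (contact force between stub and fixture above 30 N).
It fails at once if one of the other things on the bench is moved by more than 25 mm (distance of any of beam, plain_stub, reducer, flap_discs, marker_cup, spray_can, magnet_square, hammer from where it was at the start of the episode above 0.025 m).
It fails at once if one of the other things is tipped over (angle between any of plain_stub, reducer, marker_cup, spray_can, beam's own z axis and vertical above 0.35 rad).
It also fails if it takes over 45 s, if anything falls off the work surface, if the arm or the gripper's body presses on something with over 40 N, if the wrist force passes 120 N, or if a joint passes its speed limit or range.

## Working session

There is one attempt and no reset: what is moved stays moved. The work goes in short steps, each a Python script; the robot and the scene stay as the last script left them, time stands still between calls to the robot, and variables do not carry over. Pictures are saved under pics/ and viewed, and the job is handed in when it is done.

```bash
mkdir -p pics; ls
cat > h.py <<'E'
import numpy as np, cv2, pickle
from plant import *
def grab(n,tag):
    d=viewer.get_image(n); pickle.dump(d,open(f'pics/{tag}.pkl','wb'))
    cv2.imwrite(f'pics/{tag}.png',cv2.cvtColor(d['color'],cv2.COLOR_RGB2BGR)); return d
def load(tag): return pickle.load(open(f'pics/{tag}.pkl','rb'))
def cam(d):
    R=cv2.Rodrigues(np.array(d['rvec'],float))[0]; t=np.array(d['tvec'],float).reshape(3); return R,t
def plane(d,uv,z):
    R,t=cam(d); uv=np.atleast_2d(uv).astype(float)
    r=np.c_[(uv[:,0]-d['cx'])/d['fx'],(uv[:,1]-d['cy'])/d['fy'],np.ones(len(uv))]@R
    c=-R.T@t; return c+r*((z-c[2])/r[:,2])[:,None]
def pts(d):
    R,t=cam(d); z=d['z_map']; v,u=np.mgrid[:480,:640]
    p=np.stack([(u-d['cx'])/d['fx']*z,(v-d['cy'])/d['fy']*z,z],-1)
    w=(p-t)@R; w[z==0]=np.nan; return w
def proj(d,P):
    R,t=cam(d); p=np.atleast_2d(P)@R.T+t
    return np.c_[p[:,0]/p[:,2]*d['fx']+d['cx'],p[:,1]/p[:,2]*d['fy']+d['cy']]
E
python3 - <<'E'
from h import *
for n in ['side','top','wrist']:
    d=grab(n,n+'0'); R,t=cam(d); print(n,-R.T@t,R[2],d['fx'])
print(read_time(),read_ee_pos(),read_width(),read_force(),robot.grasp_offset)
E
```

```text
pics
side [0.16486063 0.80335784 0.91508764] [ 0.26925645 -0.6666527  -0.69503607] 477.3837170884666
top [0.36802227 0.00256002 1.64860359] [ 0.08202213  0.02040563 -0.99642159] 548.286110494488
wrist [ 0.31318508 -0.54339933  0.37373002] [-0.24133072 -0.10522586 -0.9647212 ] 427.831302895385
0.15 [ 0.25230399 -0.57135907  0.23072575] 0.08558132199662698 [-0.32782563 -0.75855856  0.09528074] 0.0187
```

View pics/top0.png

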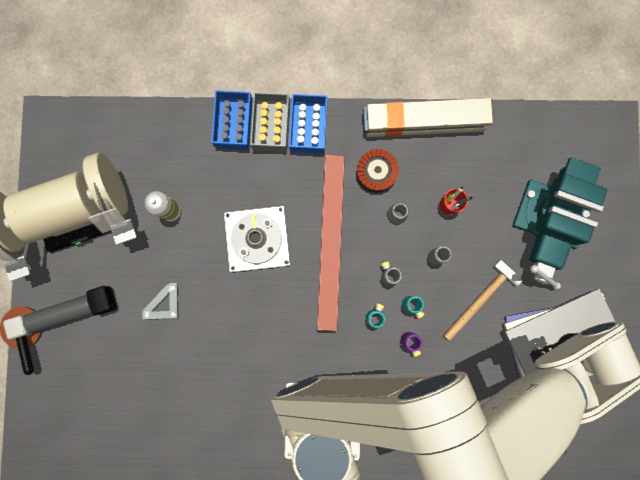

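View pics/side0.png

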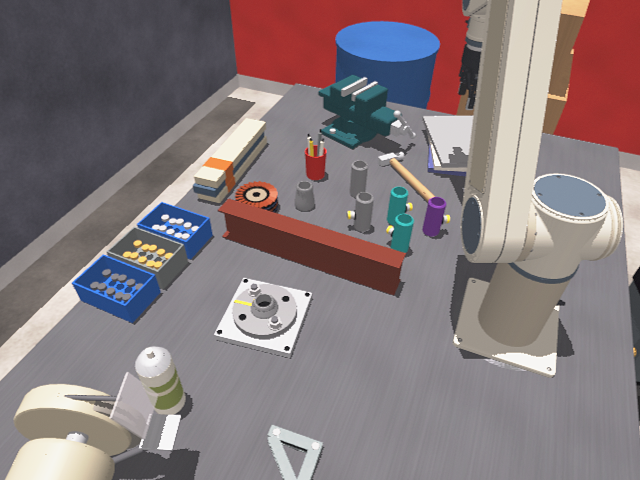

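View pics/wrist0.png

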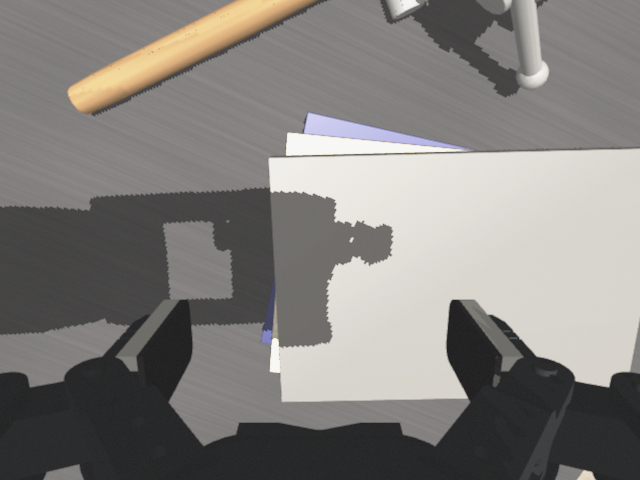

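Candidates in the top view:
- grey with boss: (392,275)
- plain grey stub: (441,256)
- reducer: (399,211)
- turquoise look-alikes: (415,305) and (376,318)
- purple look-alike: (412,342)

By the description I choose (392,275), with the boss at (385,265). Next is a close crop to check it.

Run:
```python
from h import *
d=load('top0'); s=load('side0')
c=d['color'][185:355,350:460][:,:,::-1]; c=cv2.resize(c,None,fx=3.5,fy=3.5,interpolation=cv2.INTER_CUBIC)
e=s['color'][170:270,310:460][:,:,::-1]; e=cv2.resize(e,(405,270))
im=np.zeros((595,795,3),np.uint8); im[:595,:385]=c[:595]; im[:270,388:793]=e
f=d['color'][200:275,215:295][:,:,::-1]; f=cv2.resize(f,(320,300)); im[290:590,400:720]=f
cv2.imwrite('pics/crop.png',im)
W=pts(d)
for n,(u,v) in dict(stub=(392,275),plain=(441,256),red=(399,211),t1=(415,305),t2=(376,318),pur=(412,342),neck=(256,238)).items():
    w=W[v-14:v+15,u-14:u+15].reshape(-1,3); w=w[~np.isnan(w[:,0])]; 
    hi=w[w[:,2]>np.percentile(w[:,2],97)-.006]; print(n,len(hi),((hi.max(0)+hi.min(0))/2).round(4),np.ptp(hi,axis=0).round(3),plane(d,(u,v),.11).round(4))
```

```text
stub 88 [ 0.4268 -0.1934  0.1106] [0.045 0.045 0.015] [[ 0.4267 -0.1902  0.11  ]]
plain 73 [ 0.4879 -0.3328  0.1113] [0.045 0.045 0.012] [[ 0.482  -0.3269  0.11  ]]
red 69 [ 0.615  -0.2171  0.0781] [0.045 0.047 0.015] [[ 0.6077 -0.2091  0.11  ]]
t1 82 [ 0.347  -0.2548  0.1113] [0.045 0.045 0.013] [[ 0.3442 -0.2545  0.11  ]]
t2 83 [ 0.3036 -0.1483  0.1095] [0.045 0.047 0.012] [[ 0.3064 -0.1464  0.11  ]]
pur 81 [ 0.2407 -0.2523  0.1104] [0.047 0.045 0.013] [[ 0.2422 -0.2463  0.11  ]]
neck 92 [0.5302 0.2011 0.0656] [0.084 0.077 0.014] [[0.5252 0.1936 0.11  ]]
```

View pics/crop.png

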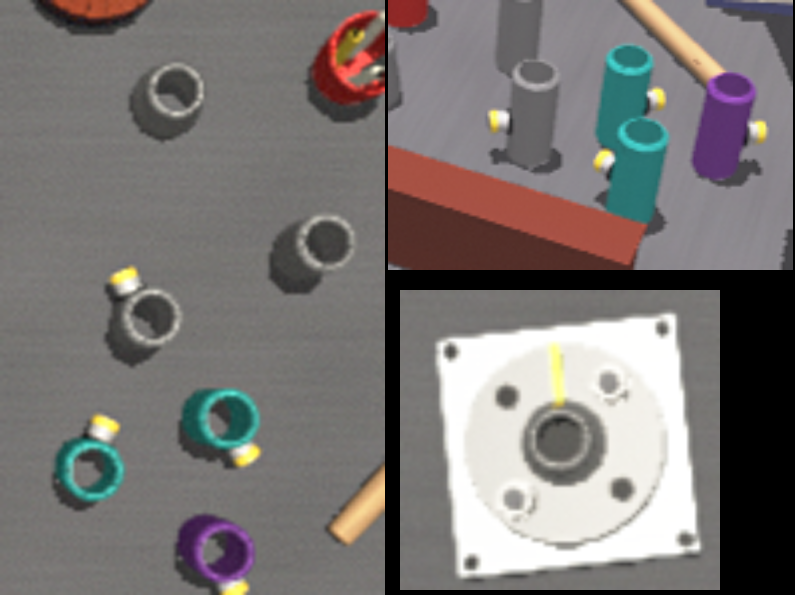

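The crop confirms the choice: the plain grey stub body with a yellow-banded boss is at (392,275) in the top view, boss at its upper left. The stripe runs up the image from the neck, from (254,214) to (256,228). Next I'll get the directions, the beam and the wrist geometry.

Run:
```python
from h import *
np.set_printoptions(precision=4,suppress=True)
d=load('top0'); s=load('side0')
hsv=cv2.cvtColor(d['color'],cv2.COLOR_RGB2HSV)
y=((hsv[...,0]>20)&(hsv[...,0]<35)&(hsv[...,1]>130)&(hsv[...,2]>120))
def blob(box):
    v0,v1,u0,u1=box; v,u=np.nonzero(y[v0:v1,u0:u1]); return np.c_[u+u0,v+v0]
b=blob((255,275,375,395)); print('boss px',len(b),b.mean(0)); P=plane(d,b.mean(0),.054)[0]
S=np.array([.4268,-.1934]); v=P[:2]-S; print(P,np.linalg.norm(v),np.arctan2(v[1],v[0]))
st=blob((205,237,240,270)); q=plane(d,st,.038)[:,:2]; m=q.mean(0); 
_,_,vt=np.linalg.svd(q-m); print('stripe',len(st),m,vt[0],np.arctan2(*vt[0][::-1]),np.ptp(q,axis=0))
W=pts(d); w=W[218:258,236:276].reshape(-1,3); w=w[(w[:,2]>.061)&(w[:,2]<.07)&(np.hypot(w[:,0]-.528,w[:,1]-.198)<.034)]
c,r=cv2.minEnclosingCircle(w[:,:2].astype(np.float32)); print('neck',c,r,len(w))
v=m-np.array(c);print('stripe from neck',np.arctan2(v[1],v[0]),np.linalg.norm(v))
# beam
hs=(hsv[...,0]<8)|(hsv[...,0]>172); bm=hs&(hsv[...,1]>100); bm[:, :312]=0; bm[:,350:]=0; bm[:150]=0;bm[340:]=0
vv,uu=np.nonzero(bm&(W[...,2]>.09)); w=W[vv,uu]; print('beam',cv2.minAreaRect((w[:,:2]*1000).astype(np.float32)))
print(read_orientation())
Rw=read_orientation(); d=load('wrist0'); R,t=cam(d); print('cam in tool',Rw.T@(-R.T@t-read_ee_pos()), Rw.T@R[2], 'tcp px',proj(d,read_ee_pos()), proj(d,read_ee_pos()-np.array([0,0,.2])))
```

```text
boss px 14 [385.1429 263.1429]
[ 0.4629 -0.1772  0.054 ] 0.039584357401171735 0.4206992387419079
stripe 2 [0.5622 0.2078] [ 0.0142 -0.9999] -1.556620508445201 [0.    0.003]
neck (0.5331867337226868, 0.20237450301647186) 0.023901183158159256 50
stripe from neck 0.18381944068997808 0.02954166600602161
beam ((520.46923828125, -17.417926788330078), (53.99872970581055, 500.2265319824219), 88.30802917480469)
[[ 0.4039 -0.9148 -0.0005]
 [-0.9148 -0.4039  0.0011]
 [-0.0012 -0.     -1.    ]]
cam in tool [-0.0012 -0.067  -0.143 ] [-0.0001  0.2633  0.9647] tcp px [[322.1631 308.1991]] [[320.7483 202.5042]]
```

Directions so far: boss about 0.42 rad, stripe about 0.15 rad, neck near (0.533, 0.202). I'll point the wrist camera's side along the boss and stripe, and view neck and stub from the same tool-relative height so that calibration bias cancels.

```bash
cat >> h.py <<'E'
def Rt(beta): # tool down, -y tool (camera side) along heading beta
    y=-np.array([np.cos(beta),np.sin(beta),0]); z=np.array([0,0,-1.]); return np.c_[np.cross(y,z),y,z]
E
python3 - <<'E'
from h import *
np.set_printoptions(precision=4,suppress=True)
print(solver.solve_ik([.532,.201,.245],Rt(.16)),solver.solve_ik([.4268,-.1934,.29],Rt(.42)))
robot.reach([.532,.201,.245],Rt(.16)); print(read_time(),read_ee_pos())
robot.sleep(.2)
d=grab('wrist','wn'); pickle.dump((read_ee_pos(),read_orientation()),open('pics/wn.pose','wb'))
robot.reach([.4268,-.1934,.29],Rt(.42)); robot.sleep(.2); print(read_time(),read_ee_pos())
d=grab('wrist','ws'); pickle.dump((read_ee_pos(),read_orientation()),open('pics/ws.pose','wb'))
E
```

```text
[ 0.3403  0.3251  1.7445 -0.      1.072   1.7511] [-0.4509  0.1166  1.9042 -0.      1.1208  0.6999]
3.0417 [0.5323 0.2004 0.245 ]
5.0083 [ 0.4272 -0.1928  0.2899]
```

View pics/wn.png

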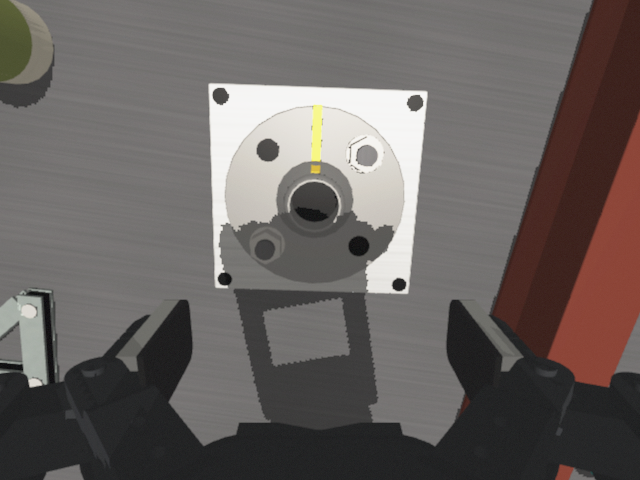

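View pics/ws.png

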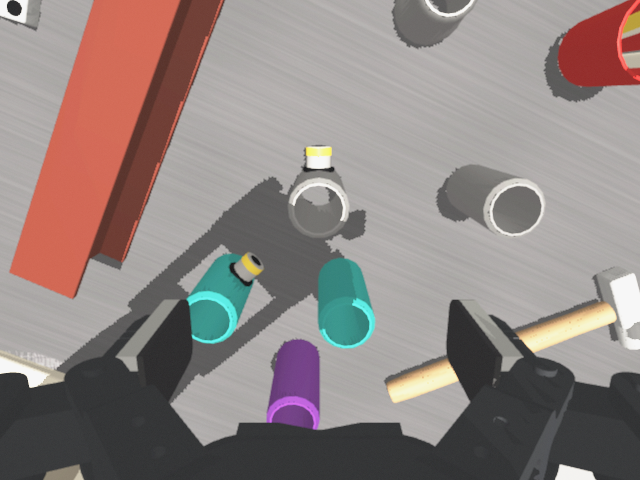

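The neck view shows the neck at about (315,202), with the stripe (317,105) to (315,172). The stub view shows the rim at about (318,209), with the boss's yellow end at (318,151).

```bash
cat > m.py <<'E'
from h import *
np.set_printoptions(precision=4,suppress=True)
def ring(tag,uv,h,guess):
    d=load(tag); p,Ro=pickle.load(open(f'pics/{tag}.pose','rb')); W=pts(d)
    m=(abs(W[...,2]-h)<.004)&(np.hypot(W[...,0]-guess[0],W[...,1]-guess[1])<.032)
    v,u=np.nonzero(m); z=W[m][:,2]
    q=plane(d,np.c_[u,v],h)[:,:2].astype(np.float32)
    hull=cv2.convexHull(q)[:,0]
    A=np.c_[2*hull,np.ones(len(hull))]; x=np.linalg.lstsq(A,(hull**2).sum(1),rcond=None)[0]; r=np.sqrt(x[2]+x[0]**2+x[1]**2)
    c,r2=cv2.minEnclosingCircle(q)
    print(tag,len(z),'z med',np.median(z),'fit',x[:2],r,'mec',c,r2,'px',(u.mean(),v.mean()))
    c=x[:2]; print('  tool-frame',Ro.T@(np.r_[c,h]-p)); return c
def yel(tag,box,z,c):
    d=load(tag); hsv=cv2.cvtColor(d['color'],cv2.COLOR_RGB2HSV)
    y=((hsv[...,0]>22)&(hsv[...,0]<36)&(hsv[...,1]>120)&(hsv[...,2]>110))
    u0,u1,v0,v1=box; v,u=np.nonzero(y[v0:v1,u0:u1]); q=plane(d,np.c_[u+u0,v+v0],z)[:,:2]
    m=q.mean(0)-c; _,_,vt=np.linalg.svd(q-q.mean(0)); print('  yellow',len(q),q.mean(0),'from centre ang',np.arctan2(m[1],m[0]),np.linalg.norm(m),'axis',np.arctan(vt[0][1]/vt[0][0]),'px',u.mean()+u0,v.mean()+v0)
if __name__=='__main__':
    c=ring('wn',(315,202),.065,(.532,.2)); yel('wn',(290,340,95,168),.038,c)
    c=ring('ws',(318,209),.110,(.427,-.193)); yel('ws',(295,345,140,165),.054,c)
E
python3 m.py
```

```text
wn 1106 z med 0.06420713243630334 fit [0.5331 0.2062] 0.023480100396564414 mec (0.5329564809799194, 0.20589441061019897) 0.023960603401064873 px (np.float64(313.6835443037975), np.float64(203.57052441229658))
  tool-frame [-0.0053 -0.0018  0.18  ]
  yellow 69 [0.5713 0.2108] from centre ang 0.11959576155573548 0.038521703218182796 axis 0.1256482519018574 px 315.6521739130435 151.02898550724638
ws 1072 z med 0.1092105702773728 fit [ 0.4257 -0.1912] 0.02344275516451071 mec (0.42555806040763855, -0.1912977397441864) 0.02387378364801407 px (np.float64(317.75373134328356), np.float64(206.87313432835822))
  tool-frame [-0.0021  0.0006  0.1799]
  yellow 67 [ 0.4609 -0.1741] from centre ang 0.45173367877502035 0.039143309163043455 axis -1.1483155167533978 px 316.5223880597015 151.13432835820896
```

Both sizes check out: fitted radius 23.5 mm against 24.15 nominal, heights 65 and 110. Grasp with the boss heading at 0.44.

Run:
```python
from h import *
np.set_printoptions(precision=4,suppress=True)
R=Rt(.44)
robot.move_straight([.4257,-.1912,.15],R,v=.15)
print('stop',robot.move_straight([.4257,-.1912,.072],R,v=.08,f_stop=10)); print(read_ee_pos(),read_force())
fingers.move_gripper(.040,90); print('w',read_width(),read_force(),read_ee_pos(),read_time())
grab('wrist','wg'); grab('side','sg')
```

```text
stop False
[ 0.426  -0.1914  0.0724] [ 0.6306 -0.1136  0.456 ]
w 0.04656599198581231 [-1.1401 -0.6542  9.0236] [ 0.4262 -0.1915  0.0728] 7.725
```

View pics/wg.png

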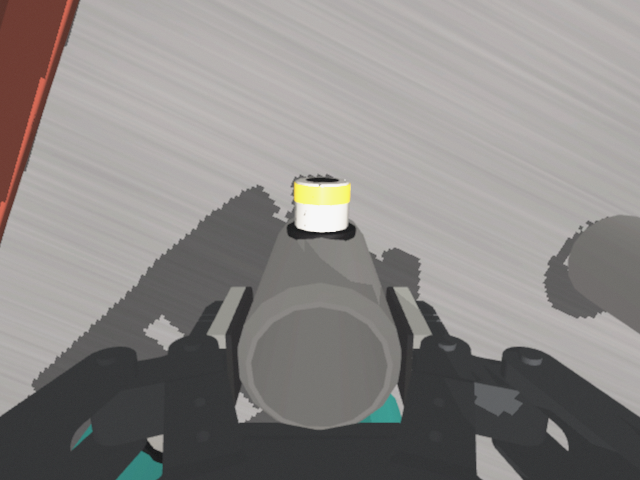

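View pics/sg.png

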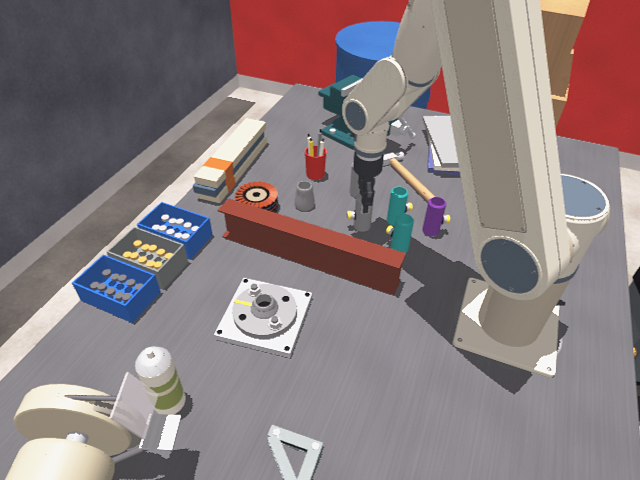

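The grip holds (width 46.6 mm) and the boss is straight ahead in the wrist view at (322,192). Next: lift, carry over the beam, and hover about 45 mm above the neck to check.

Run:
```python
from h import *
np.set_printoptions(precision=4,suppress=True)
p=[.4257,-.1912]
robot.move_straight([*p,.245],v=.15); print('w',read_width(),read_force(),read_ee_pos())
n=[.5331,.2062]
robot.move_straight([*n,.245],Rt(.12),v=.2); print(read_time(),read_width(),read_force())
robot.move_straight([*n,.182],Rt(.12),v=.08); robot.sleep(.3); print(read_time(),read_ee_pos(),read_force())
for c in ['wrist','side','top']: grab(c,c+'h')
pickle.dump((read_ee_pos(),read_orientation()),open('pics/wristh.pose','wb'))
d=load('sideh'); c=d['color'][190:350,190:350][:,:,::-1]; cv2.imwrite('pics/sidehc.png',cv2.resize(c,(590,590),interpolation=cv2.INTER_CUBIC))
```

```text
w 0.04678212624454947 [ 0.2518  1.1574 -6.6548] [ 0.425  -0.1908  0.244 ]
11.3333 0.04697758528019876 [-0.629  -0.3435 -7.0213]
12.5667 [0.5333 0.2063 0.1824] [ 0.0406 -0.2675 -6.2095]
```

View pics/sidehc.png

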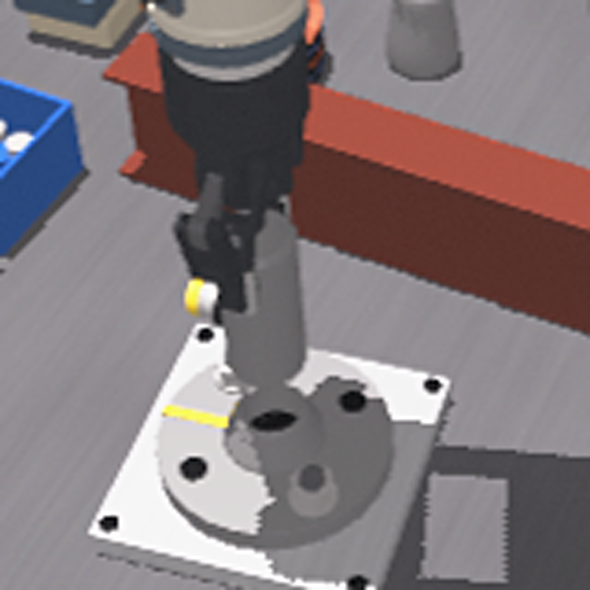

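View pics/wristh.png

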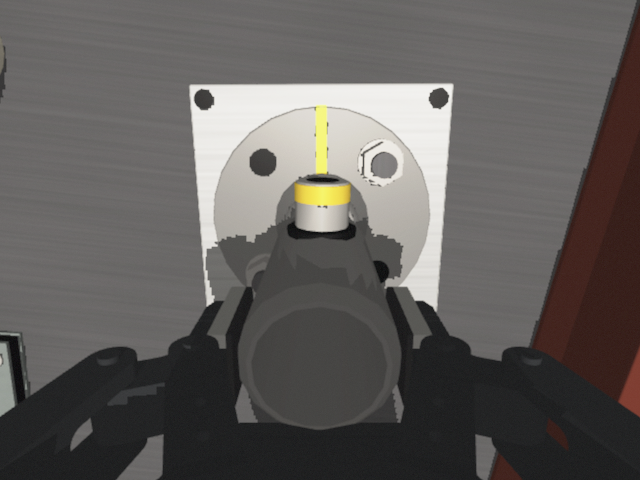

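In the wrist view the boss (322,192) and stripe (321,140) share a column. The side view shows the stub nearly over the neck. Measure the remaining offset along tool y and the height, all within the side camera.

```bash
cat > s.py <<'E'
from h import *
import sys
from scipy.optimize import least_squares
np.set_printoptions(precision=4,suppress=True)
def ring(d,h,g,lab):
    W=pts(d); m=(abs(W[...,2]-h)<.005)&(np.hypot(W[...,0]-g[0],W[...,1]-g[1])<.033); v,u=np.nonzero(m)
    q=plane(d,np.c_[u,v],h)[:,:2].astype(np.float32); hull=cv2.convexHull(q)[:,0]
    A=np.c_[2*hull,np.ones(len(hull))]; x=np.linalg.lstsq(A,(hull**2).sum(1),rcond=None)[0]; print(lab,'ring',len(q),x[:2],np.sqrt(x[2]+x[0]**2+x[1]**2),'mec',cv2.minEnclosingCircle(q),'zmed',np.median(W[m][:,2]))
def cyl(d,z0,z1,g,lab,tilt=False):
    W=pts(d); hsv=cv2.cvtColor(d['color'],cv2.COLOR_RGB2HSV)
    m=(W[...,2]>z0)&(W[...,2]<z1)&(np.hypot(W[...,0]-g[0],W[...,1]-g[1])<.03)&(hsv[...,1]<60)&(hsv[...,2]>55)
    P=W[m]; zc=(z0+z1)/2
    f=lambda p:np.hypot(P[:,0]-p[0]-p[2]*(P[:,2]-zc)*tilt,P[:,1]-p[1]-p[3]*(P[:,2]-zc)*tilt)-.02415
    r=least_squares(f,[*g,0,0],loss='soft_l1',f_scale=.001); print(lab,'cyl',len(P),r.x,'res',np.median(abs(r.fun)))
if __name__=='__main__':
    a=load('side0'); ring(a,.065,(.533,.204),'neck'); ring(a,.11,(.427,-.192),'stub0'); cyl(a,.065,.105,(.427,-.192),'stub0',True)
    cyl(a,.055,.064,(.533,.204),'neck')
    d=load(sys.argv[1]); z=float(sys.argv[2]); cyl(d,z+.004,z+.045,(.533,.206),'stub held',True)
    W=pts(d); m=(np.hypot(W[...,0]-.533,W[...,1]-.215)<.04)&(W[...,2]>.07)&(W[...,2]<z+.03)&(np.arange(640)<280); 
    print('low z pct',np.percentile(W[m][:,2],[0,1,3,5,10]))
E
python3 s.py sideh .110
```

```text
neck ring 111 [0.53 0.21] 0.023237643705871412 mec ((0.529812753200531, 0.21092535555362701), 0.024853767827153206) zmed 0.06274871072608583
stub0 ring 84 [ 0.4231 -0.1842] 0.024170060356877784 mec ((0.42222365736961365, -0.18424637615680695), 0.026679400354623795) zmed 0.1075636445265294
stub0 cyl 268 [ 0.4249 -0.1904 -0.0286  0.0729] res 0.0016791920706635648
neck cyl 144 [0.5321 0.2059 0.     0.    ] res 0.002424755936270029
stub held cyl 269 [0.5318 0.2067 0.0086 0.0057] res 0.0005756193398883218
low z pct [0.1105 0.1124 0.1135 0.1146 0.116 ]
```

Held stub is at (0.532, 0.206), tilt under 0.01 rad and lower rim about 110, as predicted. The side camera's neck ring fit (111 px, y = 0.210) disagrees with the wrist by 4 mm. However, the same side ring fit on the standing stub is off by 7 mm in the same direction, so that method is biased. Next, lower to a 5.5 mm gap and compare the edges directly.

```bash
python3 - <<'E'
from h import *
np.set_printoptions(precision=4,suppress=True)
print(robot.move_straight([.5331,.2062,.1425],Rt(.12),v=.03,f_stop=6)); robot.sleep(.4); print(read_time(),read_ee_pos(),read_force(),read_width())
for c in ['wrist','side','top']: grab(c,c+'f')
pickle.dump((read_ee_pos(),read_orientation()),open('pics/wristf.pose','wb'))
d=load('sidef'); c=d['color'][225:325,225:325][:,:,::-1]; cv2.imwrite('pics/sidefc.png',cv2.resize(c,(590,590),interpolation=cv2.INTER_CUBIC))
E
python3 s.py sidef .0705 | tail -2
```

```text
False
14.5833 [0.5331 0.2062 0.1425] [ 0.7755  0.0062 -7.7504] 0.04675648704095468
stub held cyl 251 [0.5318 0.2065 0.0092 0.0078] res 0.0006805995808734956
low z pct [0.0708 0.0717 0.0731 0.0741 0.076 ]
```

View pics/sidefc.png

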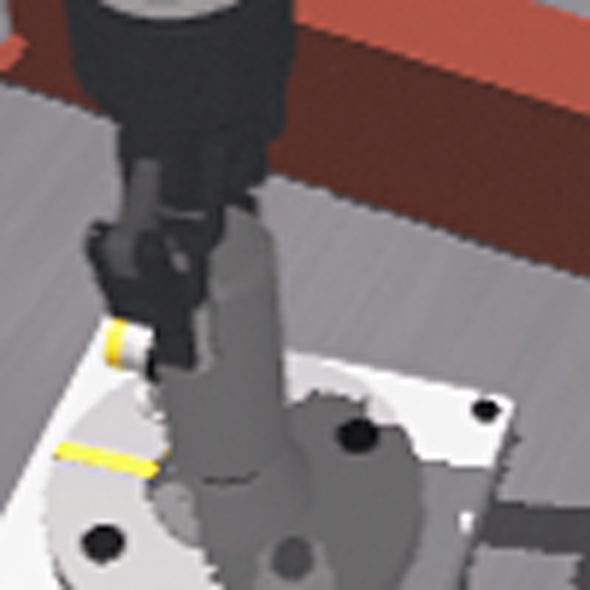

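View pics/wristf.png

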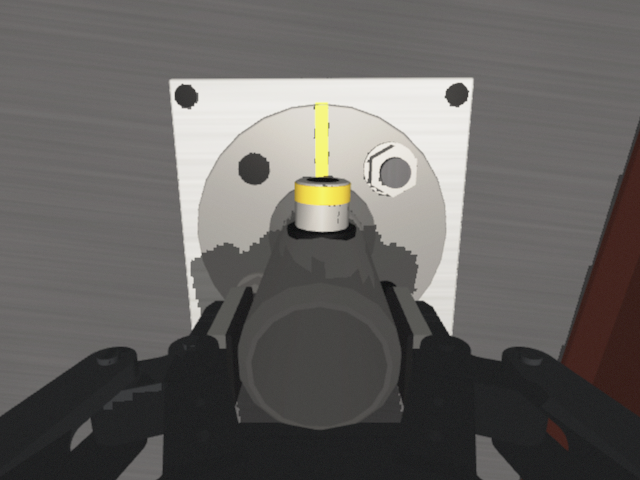

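No contact, and a thin open gap shows at (230,478) in the crop. One more check on centring: fit the 150 mm blade's outline, coaxial with the neck, in the wrist and side images.

```bash
cat > b.py <<'E'
from h import *
from scipy.optimize import least_squares
np.set_printoptions(precision=4,suppress=True)
def blade(tag,g=(.533,.206)):
    d=load(tag); e=cv2.Canny(cv2.cvtColor(d['color'],cv2.COLOR_RGB2GRAY),15,40); v,u=np.nonzero(e)
    q=plane(d,np.c_[u,v],.038)[:,:2]; c=np.array(g)
    for w in (.008,.005,.003,.002):
        m=abs(np.hypot(*(q-c).T)-.075)<w
        r=least_squares(lambda p:np.hypot(*(q[m]-p).T)-.075,c,loss='soft_l1',f_scale=.0005); c=r.x
    a=np.degrees(np.arctan2(*(q[m]-c).T[::-1])); print(tag,m.sum(),c,np.median(abs(r.fun)),np.histogram(a,8,(-180,180))[0]); return c
blade('wn');c=blade('wristh');blade('wristf');blade('side0');blade('top0')
p,R=pickle.load(open('pics/wristf.pose','rb')); print(p)
E
python3 b.py
```

```text
wn 760 [0.5325 0.2057] 0.0005027241805550392 [ 70  80  83 129 138  98  77  85]
wristh 872 [0.5319 0.2057] 0.0006100203127115816 [ 16  93 113 181 182 140 102  45]
wristf 983 [0.5318 0.2057] 0.0005985926652229134 [ 16  99 125 216 224 172 107  24]
side0 162 [0.5307 0.2057] 0.0008391341515792475 [19 17 16 17 17 18 26 32]
top0 151 [0.5313 0.2021] 0.0008054984876831595 [21 17 20 20 21 16 20 16]
[0.5331 0.2062 0.1425]
```

All views except top agree within about 1 mm, and they put the stub slightly far out: +1.1/+0.8 mm by side, +0.6 to 1.3/+0.5 mm by wrist. The top view's y differs by 4 mm, but it read the standing stub about 2 mm low in y as well. I'll apply a small correction of (-0.8, -0.5) mm, recheck and hand in.

```bash
python3 - <<'E'
from h import *
np.set_printoptions(precision=4,suppress=True)
print(robot.move_straight([.5323,.2057,.1424],Rt(.12),v=.01,f_stop=6)); robot.sleep(.6); print(read_time(),read_ee_pos(),read_force(),read_width(),abs(read_dq()).max())
grab('side','sidez')
E
python3 s.py sidez .0705 | tail -2
python3 - <<'E'
from h import *
d=load('sidez'); c=d['color'][235:315,235:315][:,:,::-1]; cv2.imwrite('pics/sidezc.png',cv2.resize(c,(590,590),interpolation=cv2.INTER_CUBIC))
E
```

```text
False
15.5833 [0.5323 0.2057 0.1424] [-0.0034 -1.125  -6.4523] 0.04691762026322323 0.0015248587625119473
stub held cyl 256 [ 0.531   0.2061 -0.0003  0.006 ] res 0.0006509294672324192
low z pct [0.0722 0.073  0.0735 0.0746 0.0764]
```

View pics/sidezc.png

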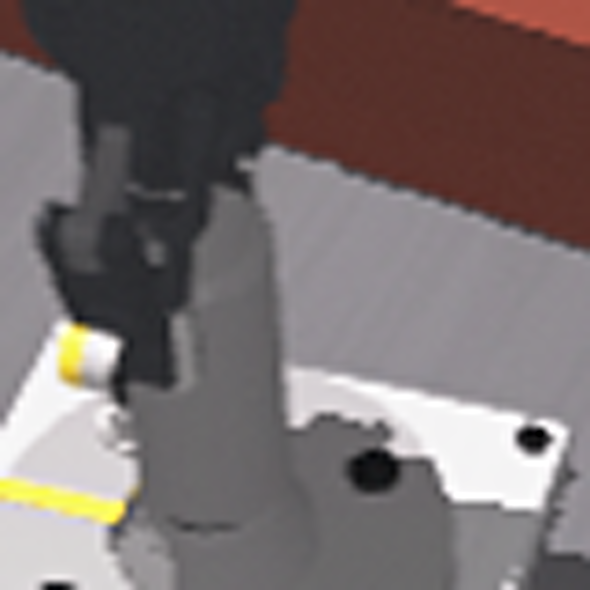

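The stub stands straight above the neck with a thin dark gap at (205,525) in the crop. The tool carries the full weight (-6.5 N, unchanged), so nothing is touching. Handing in.

```bash
python3 -c "
from plant import *
ticket.sign_off(); print(read_time(),read_ee_pos(),read_width())"
```

```text
the job is handed in; nothing more can be done
the job is handed in; nothing more can be done
```

I gripped the grey stub with the boss at 90 N, carried it over the beam with its lower end about 0.18 m up, and handed it in still held over the neck, after 15.6 s. The sign-off reports no verdict, so the result rests on my own checks.

**Last checks:**
- **Gap:** the root gap is about 5.4 mm by the arm's height. The side camera's depth put the lowest stub points at 72–73 mm, which would make it about 7 mm. Both are inside 2–9 mm.
- **Centring:** the stub is within about 0.5 mm of the flange blade's centre by the side camera. Against the wrist camera's centre (.5318–.5325, .2057), the arm's final position reads within 0.5 mm.
- **Tilt and boss:** tilt is about 0.006 rad. In the wrist view just before the last 1 mm correction, the boss lined up with the stripe within about 0.03 rad.
- **Contact:** the tool carried a steady 6.5 N, which is the stub's weight, and the arm was still, so nothing is touching the fixture.

**Checks that disagreed:**
- **Top camera:** its flange centre was about 4 mm lower in y than the wrist and side views. It also read the standing stub about 2 mm low in y.
- **Side camera's rim fit:** its neck centre was 4 mm off in y, but the same fit was 7 mm off on the standing stub, so I did not use it.

I did not re-measure the other objects at the end. The force readings on the way showed no contact.

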